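# Set up a pen laser as a level sight line

## Robot

A 7-joint arm with a two-finger parallel gripper is mounted at the origin on a cart in front of the work surface, level with it; the furniture and walls round the work are solid. World frame = base frame: x ahead of the robot, y to its left, z up, the work surface at z = 0. Lengths are in m, angles in rad, forces in N, time in s.
With the tool pointing down it reaches from about 0.425 to 0.925 m from the base axis. Payload 6.8 kg.
Tool frame: the origin (TCP) lies midway between the tips of the shut fingers; the grasp point (between the pads) lies 19 mm behind it; z points along the fingers, y is the line along which they close (so a half turn about z gives the same grasp; the last joint's range is limited). The gripper opens to 85 mm and grips with 20 to 120 N. Pads are 22 mm wide; open, the fingers measure 114 mm over their backs; the gripper's body (76 mm by 85 mm) begins 54 mm behind the grasp point. The pads swing forward as they close: fully open they stand 13 mm farther back than shut.
Start: joints at [1.194, 0.477, 0.022, 1.555, -0.011, 1.109, -0.083], TCP at [0.179, -0.651, 0.231] pointing down, gripper open.
Joint ranges: [-2.96, 2.96], [-0.34, 2.1], [-1.41, 1.46], [0.24, 2.44], [-1.37, 4.51], [0.17, 1.92], [-2.96, 2.96]. Speed limits (rad/s): [2.39, 2.39, 3.14, 3.14, 3.14, 3.14, 3.14].

## Interface

Orientations are given as a rotation vector (axis times angle).
In Python, from bench import r gives the robot as it stands. The module is installed in compiled form; this text tells all that it offers.
- The arm moves only by the tool apply_moves, never from a script. Its argument "rows" is a list of rows, each a list of 6 numbers: the shift along the tool's x, y, z scaled (see below), then the turn, a rotation vector about the tool's x, y, z scaled (see below). A call has 1 to 5 rows; each row is the pose to reach, as a shift and turn from the pose commanded when the call began, along the tool's axes at that moment; what a row does not reach only later rows make up. The controller multiplies each number of a shift by 0.25 m and each number of a turn by 90 degrees. A row lasts 1/8 s, in which the tool goes at most 62.5 mm and 10.7 degrees, less where a joint would pass 70% of its speed; a pose out of reach is approached as far as the arm can. A call with a number of a shift or a turn outside -1 to 1 is refused whole. A call with a gripper value outside its range is refused whole. "claw" is the opening, from 0 (shut) to 1 (fully open), set as the call begins (left out, the last holds). The fingers move at their own pace and stop on an object; "newtons" is the grip in N (left out, the last holds). Time passes only in rows, so rows that repeat a pose let the fingers close. It gives the time, the measured TCP pose, the force, the opening and the grip force at its end, in the units of the state.
- r.get_obs(): the state, without advancing time (a new reading comes with each control period).
- r.grab_frame(name): name is "scene" or "side" or "wrist"; returns a dict with "pixels" (400x640x3 uint8, red, green, blue), "intrinsics" (3x3 intrinsics, pixels), "eye" and "attitude" of the camera in the world. Camera axes: x right, y up, looking along -z (the intrinsics and any distortion apply to the point x, -y, -z); pixel columns grow to the right and rows downward; lengths in m; the calibration is good to about 2 mm. A picture is of the moment at which its call begins. There is no depth.
- r.hand_in(): hands the job in; it is judged then, once.
Trained networks look in a picture, given as the dict that the camera call returned (one of the last four; its "shot" number tells which), for a name from the list of things; names that differ only in an ending like _2 or _b are one class to them, and where a whole thing is asked for, a point or a joint stands for the part that bears it (a point fixed in the world has none). Each returns a list of dicts, best first, with "conf" (0 to 1); they miss things now and then, are a little off and sometimes report something else, mostly with a low value. They report only what shows in the picture. A call takes as long as a camera call.
- r.search_frame(picture, thing): "rect" ([left, top, width, height] in pixels, round what is visible of it).
- r.outline_of(picture, thing): "pixels" (400x640 bool, what is visible of it) and "rect" ([left, top, width, height] in pixels, round what is visible of it).
- r.landmark_of(picture, thing): "point" ([column, row] in pixels: a listed point, or the origin of a listed thing).
The state is a dict: "clock": time; "joints": joint angles; "qvel": joint speeds; "tau": joint torques, N m; "tcp_pos": TCP position; "orientation": TCP orientation; "contact_force": force on the tool from outside, world axes, zero at the start; "moment": the same for the moment, N m; "grip_width": finger opening in m; "gripper_force": force on a finger pad.
Only numpy, scipy, OpenCV 4.12 (cv2) and the standard library are available. Lean on these libraries where they do the work, as an engineer would, in place of code of your own. Each camera call takes 0.05 s, during which the arm holds its last target. There are 200 camera calls.

## Task

Set up the pen laser as a level sight line: pick it up and press its tail button against the upright face of the steel bench stop until it clicks in and stays in, then lay it in the two V saddles of the levelling rest with its lens pointing out over the wedge end. Then push the wedge farther in under the low end of the plate until the bubble stands between the two lines of the level, and leave everything lying there. Do not disturb the small tin, the braid reel and the loupe lying nearby.

Things in the scene. Friction and masses are not known exactly. Their poses are not given: they have to be found in the camera images.
- laser: pen laser: bare aluminium tube 20 mm in diameter, middle 100 mm free to grip, with a dark hexagonal collar (24 mm across flats) at each end, on which it lies; 142 mm long without the button, 90 g. Origin on the axis at mid length, 12 mm above the bench at first. x axis along the tube towards the lens; the tail collar ends 65 mm from the origin on the -x side
- lens (a point): centre of the lens, the front end of the pen laser, 71 mm from its origin along +x
- tail (a point): centre of the free end of the tail button (round, black, 12 mm in diameter), 75 mm from the laser's origin along -x while out, 67 mm when clicked in
- laser_button (a joint): tail button of the pen laser: 0 = out (off, sticks out 10 mm from the collar), 0.008 = clicked in (on, sticks out 2 mm), in m. About 4 N along the axis starts it, the resistance then falls, past 0.0045 it snaps in and stays in by itself; if let go before that it springs back out
- stop: bench stop, fixed to the bench: steel angle with an upright plate 70 mm wide, 65 mm high and 10 mm thick. Origin on the bench under the middle of its plain pressing face, which looks along its -y axis (its foot lies behind, on the +y side)
- stop_face (a point): middle of the plain pressing face of the bench stop, 33 mm above the bench
- rest: levelling rest, fixed to the bench: dark base 110 x 325 x 4 mm. Origin on the bench on its centre line, x across, y along. An aluminium plate (90 x 195 x 8 mm, top 34 mm up when level) is hinged at y = +95 mm; its free end, at -100 mm, hangs 6 mm low at first, later it rests on the wedge. From y = -20 to -215 mm the base has a channel 44 mm wide, rails 12 mm high, in which the wedge slides along y
- saddle_mid (a point): on the hinged plate, midway between the two black V saddles, where the laser's axis lies when seated: 30 mm above the plate's top, at x = -25 mm, y = 0 of the rest; axes as the rest's. Saddles 8 mm thick, 32 mm either side along y (56 mm free between them), mouths about 38 mm wide. Seated, the laser lies along y, its lens on the -y side
- level_mid (a point): middle of the bubble level's window on the hinged plate (grey block 20 x 90 x 12 mm, x = +28 mm of the rest, along y); two white lines 12 mm either side of it mark centred
- wedge: loose steel wedge, 300 g, in the rest's channel: taper 105 mm long, 40 mm wide, 4 mm thick at the tip, 21.5 mm at the head (1:6); upright head 40 wide x 14 thick x 34 mm high. Origin under the middle of the head's back face (the one to push), 4 mm above the bench; y axis to the tip. Stays where left. Plate level with the origin at about y = -0.149 of the rest; 1 mm of push turns the plate 0.9 mrad
- tip_pot: small white screw tin, 44 mm wide, 26 mm high: a bystander
- braid_reel: flat reel of braid, 40 mm wide, 10 mm high: a bystander
- loupe: black eye loupe, cylinder 34 mm wide, 30 mm high: a bystander
- bubble_mid (a point): middle of the white bubble (14 mm long) in the level. Its y seen from level_mid: 0 = plate level; positive = towards the hinge (it stands there, 26 mm off, while the free end is low), negative = towards the free end (raised too far). It moves 0.8 mm for each mrad of tilt

How it is judged:
On the way, in this order (a step that is already met when the one before it is completed fails the run):
1. the tail button has clicked in while its end is at the face of the bench stop (value of joint laser_button above 0.0065 m and y of tail in the frame of stop_face between -0.015 and 0.005 m and distance between tail and stop_face below 0.05 m), for 0.05 s.
2. the laser lies in both saddles, lens towards the wedge end, let go (x of laser in the frame of saddle_mid between -0.005 and 0.005 m and z of laser in the frame of saddle_mid between -0.005 and 0.005 m and y of lens in the frame of saddle_mid below -0.05 m and contact force between laser and the fingers below 0.1 N), for 0.2 s.
3. the bubble stands between the lines (y of bubble_mid in the frame of level_mid between -0.005 and 0.005 m), for 0.3 s.
At the end, for the whole second after the job is handed in: Tail button in (joint over 6.5 mm); laser at rest in both saddles, axis within 5 mm of the seat across and in height, lens at least 50 mm from the saddle middle towards the wedge end; bubble within 5 mm of the middle, so wholly between the lines; wedge at rest (all of step 3 and value of joint laser_button above 0.0065 m and x of laser in the frame of saddle_mid between -0.005 and 0.005 m and z of laser in the frame of saddle_mid between -0.005 and 0.005 m and y of lens in the frame of saddle_mid below -0.05 m and linear speed of each of laser, wedge below 0.02 m/s); the robot touches nothing.
It fails at once if the tin, the braid reel or the loupe is pushed more than 3 cm (distance of any of tip_pot, braid_reel, loupe from where it was at the start of the episode above 0.03 m).
It also fails if it takes over 61 s, if anything falls off the work surface, if the arm or the gripper's body presses on something with over 40 N, if the wrist force passes 120 N, or if a joint passes its speed limit or range.

## Working session

There is one attempt and no reset: what is moved stays moved. The work goes in short steps, Python scripts to look and compute and a tool call to move; the robot and the scene stay as the last step left them, time stands still between calls to the robot, and variables do not carry over. Pictures are saved under pics/ and viewed, at most 10 in all, crops included, and the job is handed in when it is done.

Besides the shell and the picture viewer there is one more tool, called after "Request:" as a command line: name --pt "numbers of a row" for each row, then --argument value for the rest. apply_moves: Moves the arm, as the interface text tells. Its arguments: {"type":"object","properties":{"rows":{"type":"array","items":{"type":"array","items":{"type":"number"}}},"claw":{"type":"number"},"newtons":{"type":"number"}},"required":["rows"]}

```bash
mkdir -p pics; cat > h.py <<'E'
import numpy as np, cv2
from scipy.spatial.transform import Rotation as R
from bench import r
def ray(p,uv):
    K=np.array(p["intrinsics"]);A=np.array(p["attitude"])
    if A.shape!=(3,3): A=R.from_rotvec(A).as_matrix() if A.size==3 else R.from_quat(A).as_matrix()
    d=np.linalg.inv(K)@np.array([uv[0],uv[1],1.]); d=A@np.array([d[0],-d[1],-d[2]])
    return np.array(p["eye"]),d/np.linalg.norm(d)
def onz(p,uv,z):
    e,d=ray(p,uv); return e+d*(z-e[2])/d[2]
def tri(obs):
    M=np.zeros((3,3));b=np.zeros(3)
    for e,d in obs:
        P=np.eye(3)-np.outer(d,d);M+=P;b+=P@e
    x=np.linalg.solve(M,b); return x,[round(float(np.linalg.norm((np.eye(3)-np.outer(d,d))@(x-e)))*1000,1) for e,d in obs]
def proj(p,X):
    K=np.array(p["intrinsics"]);A=np.array(p["attitude"])
    if A.shape!=(3,3): A=R.from_rotvec(A).as_matrix()
    c=A.T@(np.array(X)-np.array(p["eye"])); q=K@np.array([c[0],-c[1],-c[2]]); return q[:2]/q[2]
def save(p,n,crop=None,s=1):
    im=p["pixels"][...,::-1]
    if crop: x,y,w,h=crop; im=im[y:y+h,x:x+w]
    cv2.imwrite("pics/"+n,cv2.resize(im,None,fx=s,fy=s,interpolation=cv2.INTER_CUBIC))
E
python3 - <<'E'
from h import *
np.set_printoptions(precision=4,suppress=True)
o=r.get_obs(); print(o)
P={n:r.grab_frame(n) for n in("scene","side","wrist")}
for n,p in P.items(): print(n,p["eye"],p["attitude"],p["intrinsics"]); 
cv2.imwrite("pics/a.png",cv2.resize(np.vstack([P["scene"]["pixels"],P["side"]["pixels"]])[...,::-1],None,fx=.75,fy=.75,interpolation=cv2.INTER_AREA))
for t in["laser","lens","tail","stop","stop_face","rest","saddle_mid","level_mid","bubble_mid","wedge","tip_pot","braid_reel","loupe"]:
    obs=[];s=t
    for n,p in P.items():
        l=r.landmark_of(p,t)
        if l: s+=f" {n}:{np.round(l[0]['point'],1)} {l[0]['conf']:.2f}"; obs.append(ray(p,l[0]["point"])) if n!="wrist" or 1 else 0
    print(s)
    if len(obs)>1: print("   ",*tri(obs))
E
```

```text
{'clock': 0.0, 'joints': array([ 1.1939,  0.4778,  0.0224,  1.5564, -0.0115,  1.1093, -0.0831]), 'qvel': array([-0.0002, -0.0007,  0.0017, -0.0001,  0.002 ,  0.0005,  0.0004]), 'tau': array([ -0.0013, -59.6445,   1.6071, -28.1201,   0.0124,   0.0094,
        -0.    ]), 'tcp_pos': array([ 0.1791, -0.6502,  0.2303]), 'orientation': array([-3.1115, -0.4207,  0.0006]), 'contact_force': array([ 0.4289, -0.1364, -0.4437]), 'moment': array([ 0.0047, -0.0271, -0.0032]), 'gripper_force': 0.0, 'grip_width': 0.0856482401137847}
scene [ 0.1818 -0.2995  0.7273] [ 0.6767 -0.2745 -0.6899] [[426.967    0.     316.5502]
 [  0.     426.967  201.6602]
 [  0.       0.       1.    ]]
side [0.2261 0.839  0.5944] [ 0.288  -1.3296 -2.4158] [[421.6132   0.     319.572 ]
 [  0.     421.6132 195.7873]
 [  0.       0.       1.    ]]
wrist [ 0.2479 -0.6303  0.3731] [-0.2439  0.1881 -1.2915] [[355.0131   0.     320.3665]
 [  0.     355.0131 194.4902]
 [  0.       0.       1.    ]]
laser scene:[262.2 248.4] 0.94 side:[368.1 243.1] 0.59
    [0.4322 0.1335 0.0133] [4.2, 4.2]
lens scene:[285.4 271.5] 0.90 side:[373.5
[... 224 characters left out ...]
1.5] 0.86
    [0.447  0.324  0.0334] [1.9, 1.9]
rest scene:[291.1 181.2] 0.57 side:[360.4 265. ] 0.21
    [0.4897 0.1994 0.047 ] [78.8, 78.8]
saddle_mid scene:[283.3 172.6] 0.74 side:[284.8 234. ] 0.94
    [0.5765 0.2362 0.0615] [1.1, 1.1]
level_mid side:[263.1 234.4] 0.92
bubble_mid side:[253.6 238.4] 0.50
wedge scene:[348.2 236.1] 0.93 side:[312.2 207.5] 0.97
    [0.5999 0.0481 0.0034] [4.3, 4.3]
tip_pot scene:[383.1 321.7] 0.62 side:[372.  184.5] 0.67
    [ 0.5075 -0.131  -0.0003] [2.2, 2.2]
braid_reel scene:[350.2 340.5] 0.84 side:[254.  240.7] 0.53
    [ 0.6708 -0.0054 -0.2299] [146.3, 146.3]
loupe scene:[347.2 287.6] 0.68 side:[361.5 199. ] 0.62
    [ 0.5056 -0.04    0.0055] [1.3, 1.3]
```

View pics/a.png

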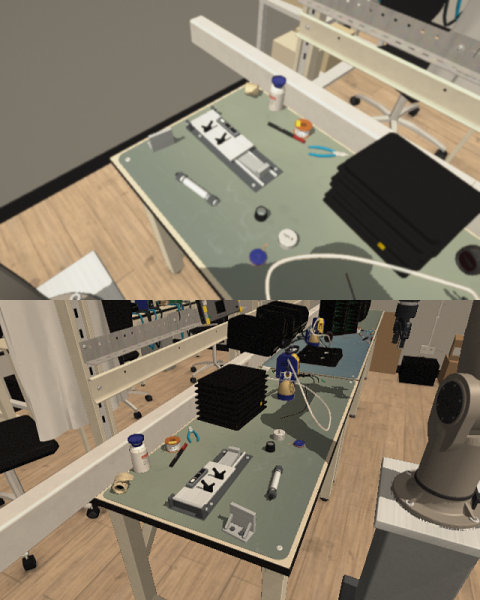

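```bash
cat >> h.py <<'E'
def rows(targets,pose=None):
    """targets: list of (pos,yaw of tool x[,tilt R]) -> rows relative to the current pose"""
    o=r.get_obs(); p=np.array(o["tcp_pos"]);Q=R.from_rotvec(o["orientation"])
    if pose is not None: p,Q=np.array(pose[0]),pose[1]
    for t,y in targets:
        q=y if isinstance(y,R) else down(y)
        s=Q.inv().apply(np.array(t)-p)/.25; w=(Q.inv()*q).as_rotvec()/(np.pi/2)
        print(np.round(s,3).tolist(),np.round(w,3).tolist())
def down(y):
    return R.from_euler("z",y)*R.from_euler("x",np.pi)
E
python3 - <<'E'
from h import *
np.set_printoptions(precision=4,suppress=True)
P={n:r.grab_frame(n) for n in("scene","side")}
print("stack corner",*tri([ray(P["scene"],(433,273)),ray(P["side"],(307,167))]))
print("stack top", *tri([ray(P["scene"],(447,250)),ray(P["side"],(312,130))]))
rows([((.3,-.52,.33),.55),((.42,-.42,.33),.75)])
E
```

```text
stack corner [ 0.6826 -0.1231  0.0038] [20.6, 20.6]
stack top [ 0.6697 -0.135   0.1137] [22.9, 22.9]
[0.605, -0.376, -0.395] [0.0, 0.0, -0.179]
[1.174, -0.634, -0.395] [0.0, 0.0, -0.306]
```

```bash
python3 - <<'E'
from h import *
p=r.grab_frame("scene"); save(p,"b.png",(180,130,220,165),3.6)
E
```

```text
(no output)
```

View pics/b.png

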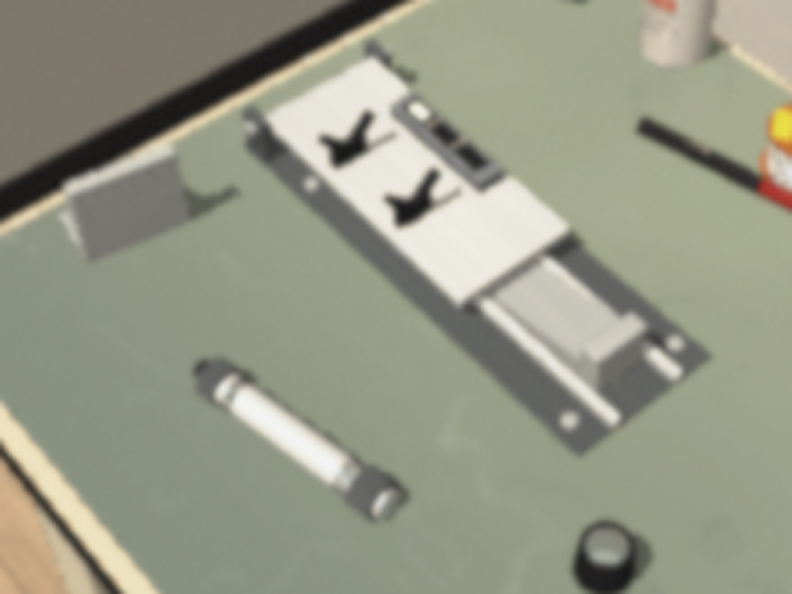

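```bash
python3 - <<'E'
from h import *
rows([((.34,-.52,.33),.6),((.38,-.50,.33),.8)])
for n,c in(("top",[(199.4,182.8),(228.6,171.7)]),("bot",[(205.6,202.2),(232.8,189.7)])):
    p=r.grab_frame("scene"); print(n,[onz(p,u,.065 if n=="top" else 0).round(4) for u in c])
E
```

```text
[0.759, -0.334, -0.395] [0.0, -0.0, -0.211]
[0.934, -0.368, -0.395] [0.0, -0.0, -0.338]
top [array([0.4193, 0.3252, 0.065 ]), array([0.4848, 0.3127, 0.065 ])]
bot [array([0.4213, 0.3258, 0.    ]), array([ 0.4889,  0.3177, -0.    ])]
```

Request:
apply_moves --pt "0.4 -0.18 -0.4 0 0 -0.12" --pt "0.934 -0.368 -0.4 0 0 -0.24" --pt "0.934 -0.368 -0.4 0 0 -0.338" --pt "0.934 -0.368 -0.4 0 0 -0.338" --pt "0.934 -0.368 -0.4 0 0 -0.338"

```text
clock: 2.98
tcp_pos: [0.3843, -0.4969, 0.3329]
orientation: [2.889, 1.231, 0.004]
contact_force: [0.3, -0.5, -0.2]
grip_width: 0.0853
gripper_force: 0.0
```

```bash
python3 - <<'E'
from h import *
print(r.get_obs()["joints"].round(2))
rows([((.5,-.30,.33),1.2),((.52,-.27,.33),1.2)])
E
```

```text
[ 0.94  0.33 -0.17  1.54  0.06  1.27  0.  ]
[0.889, -0.212, 0.013] [0.002, -0.001, -0.251]
[1.031, -0.237, 0.013] [0.002, -0.001, -0.251]
```

Request:
apply_moves --pt "0.98 -0.22 0 0 0 -0.251" --pt "0.98 -0.22 0 0 0 -0.251" --pt "0.98 -0.22 0 0 0 -0.251" --pt "0.98 -0.22 0 0 0 -0.251" --pt "0.98 -0.22 0 0 0 -0.251"

```text
clock: 3.6
tcp_pos: [0.5145, -0.2796, 0.3318]
orientation: [-2.588, -1.779, -0.004]
contact_force: [0.0, 0.2, -0.5]
grip_width: 0.0851
gripper_force: 0.0
```

```bash
python3 - <<'E'
from h import *
print(r.get_obs()["joints"].round(2))
rows([((.5,-.05,.33),1.5)])
E
```

```text
[ 0.68  0.28 -0.36  1.63  0.1   1.25 -0.06]
[0.837, -0.383, 0.009] [0.001, -0.002, -0.188]
```

Request:
apply_moves --pt "0.837 -0.383 0 0 0 -0.188" --pt "0.837 -0.383 0 0 0 -0.188" --pt "0.837 -0.383 0 0 0 -0.188" --pt "0.837 -0.383 0 0 0 -0.188" --pt "0.837 -0.383 0 0 0 -0.188"

```text
clock: 4.22
tcp_pos: [0.4991, -0.0531, 0.3319]
orientation: [2.304, 2.135, 0.001]
contact_force: [-0.2, -1.0, -0.7]
grip_width: 0.0856
gripper_force: 0.0
```

```bash
python3 - <<'E'
from h import *
np.set_printoptions(precision=4,suppress=True)
o=r.get_obs();print(o["joints"].round(2),o["tcp_pos"])
P={n:r.grab_frame(n) for n in("scene","side","wrist")}
save(P["wrist"],"c.png",None,1.25)
for t in["laser","lens","tail","stop","stop_face","rest","saddle_mid","level_mid","bubble_mid","wedge"]:
    obs=[];s=t
    for n,p in P.items():
        l=r.landmark_of(p,t)
        if l: s+=f" {n}:{np.round(l[0]['point'],1)} {l[0]['conf']:.2f}"; obs.append(ray(p,l[0]["point"]))
    print(s)
    if len(obs)>1: print("   ",*tri(obs))
E
```

```text
[ 0.48  0.14 -0.55  1.8   0.08  1.22 -0.17] [ 0.4991 -0.0531  0.3319]
laser scene:[261.8 251.2] 0.90 side:[366.  241.4] 0.65
    [0.4334 0.1303 0.012 ] [0.9, 0.9]
lens scene:[287. 270.] 0.67 side:[373.1 226.2] 0.96 wrist:[269.3  51. ] 0.69
    [0.4431 0.0648 0.0077] [1.2, 3.9, 2.8]
tail scene:[263.1 247.1] 0.34 side:[360.2 267.5] 0.43
    [ 0.4446  0.1621 -0.0336] [11.6, 11.6]
stop scene:[217.9 199.4] 0.72 side:[327.1 302.6] 0.92
    [ 0.4472  0.3173 -0.003 ] [0.5, 0.5]
stop_face scene:[215.6 187.7] 0.80 side:[326.9 289.7] 0.61
    [0.4481 0.3191 0.0327] [1.6, 1.6]
rest scene:[296.1 183.1] 0.62 side:[272.8 255.7] 0.70
    [ 0.611   0.2396 -0.003 ] [2.8, 2.8]
saddle_mid scene:[282.9 174.3] 0.89 side:[281.7 227.7] 0.92
    [0.5784 0.2316 0.0677] [9.4, 9.4]
level_mid scene:[302.7 166.3] 0.78 side:[260.9 237.8] 0.95
    [0.6346 0.241  0.038 ] [0.8, 0.8]
bubble_mid scene:[216.  185.8] 0.74 side:[255.2 239.4] 0.35 wrist:[279.3 190.1] 0.46
    [0.4921 0.1488 0.1547] [106.8, 202.7, 213.8]
wedge scene:[346.4 235.8] 0.61 side:[311.3 205.1] 0.64 wrist:[394.8  56.7] 0.87
    [0.5986 0.0482 0.0089] [7.9, 8.1, 1.6]
```

View pics/c.png

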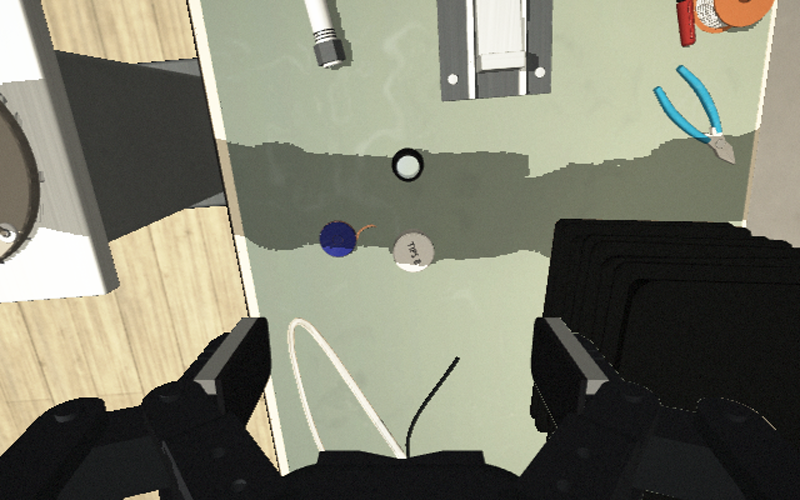

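Request:
apply_moves --pt "0.7 -0.03 0 0 0 -0.04" --pt "0.7 -0.03 0 0 0 -0.04" --pt "0.7 -0.03 0 0 0 -0.04" --pt "0.7 -0.03 0 0 0 -0.04" --pt "0.7 -0.03 0 0 0 -0.04"

```text
clock: 6.5
tcp_pos: [0.506, 0.1181, 0.3311]
orientation: [2.242, 2.2, -0.001]
contact_force: [-0.4, -0.3, 0.0]
grip_width: 0.0857
gripper_force: 0.0
```

```bash
python3 - <<'E'
from h import *
np.set_printoptions(precision=4,suppress=True)
o=r.get_obs();print(o["joints"].round(2),o["tcp_pos"])
p=r.grab_frame("wrist"); print(p["eye"],p["attitude"])
save(p,"d.png",None,1.25)
Z=dict(laser=.012,lens=.012,tail=.012,stop=0,stop_face=.033,rest=0,saddle_mid=.061,level_mid=.043,bubble_mid=.043,wedge=.004)
for t in Z:
    l=r.landmark_of(p,t)
    for q in l[:1]: print(t,np.round(q["point"],1),round(q["conf"],2),onz(p,q["point"],Z[t]))
E
```

```text
[ 0.24  0.2  -0.67  1.76  0.13  1.23 -0.49] [0.506  0.1181 0.3311]
[0.507  0.191  0.4737] [-0.2866  0.0038 -0.0179]
laser [262.4 133.6] 0.94 [0.4307 0.1382 0.012 ]
lens [275.  188.1] 0.84 [0.443 0.065 0.012]
tail [250.9  77.7] 0.4 [0.4209 0.207  0.012 ]
rest [397.4  49.7] 0.95 [0.603  0.2371 0.    ]
saddle_mid [387.8  46.3] 0.65 [0.5801 0.2347 0.061 ]
level_mid [431.4  46.6] 0.75 [0.6324 0.2354 0.043 ]
bubble_mid [429.6  21.5] 0.64 [0.6286 0.2613 0.043 ]
wedge [390.6 196.3] 0.67 [0.6009 0.0482 0.004 ]
```

View pics/d.png

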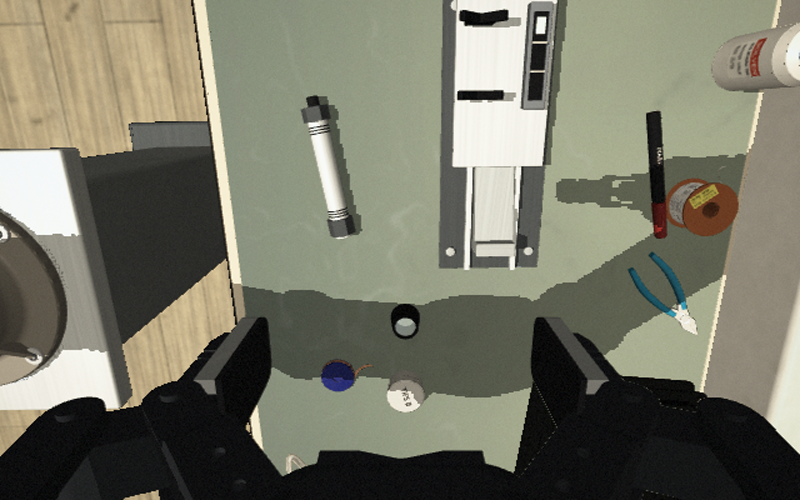

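```bash
cat >> h.py <<'E'
def laserfit(p,z):
    m=r.outline_of(p,"laser")[0]["pixels"].astype(np.uint8)
    pts=cv2.findNonZero(m)[:,0,:]
    X=np.array([onz(p,u,z)[:2] for u in pts]); (c,s,a)=cv2.minAreaRect(X.astype(np.float32)*1000)
    vx,vy,x0,y0=cv2.fitLine(X.astype(np.float32)*1000,cv2.DIST_HUBER,0,.1,.01).ravel()
    print("rect",np.round(c,1),np.round(s,1),round(a,1),"line yaw",np.arctan2(vy,vx),"at",x0,y0); return X
E
python3 - <<'E'
from h import *
p=r.grab_frame("wrist"); laserfit(p,.014)
for n in("scene","side"): laserfit(r.grab_frame(n),.014)
rows([((.432,.136,.12),1.725)])
E
```

```text
rect [431.  135.5] [ 28.5 148. ] 9.9 line yaw -1.4076307 at 430.999 137.89822
rect [430.9 132.3] [ 27.4 148.9] 9.4 line yaw -1.4123412 at 432.02905 129.79816
rect [433.1 130.5] [ 27.8 163.4] 9.5 line yaw -1.4053649 at 431.80243 136.1888
[0.063, -0.297, 0.845] [-0.0, 0.0, -0.11]
```

Request:
apply_moves --pt "0.063 -0.299 0.3 0 0 -0.117" --pt "0.063 -0.299 0.845 0 0 -0.117" --pt "0.063 -0.299 0.845 0 0 -0.117" --pt "0.063 -0.299 0.845 0 0 -0.117" --pt "0.063 -0.299 0.845 0 0 -0.117" --claw 0.7

```text
clock: 7.98
tcp_pos: [0.4289, 0.1353, 0.1178]
orientation: [-2.026, -2.396, 0.009]
contact_force: [0.2, -0.4, 0.4]
grip_width: 0.0595
gripper_force: 0.0
```

```bash
python3 - <<'E'
from h import *
p=r.grab_frame("wrist"); save(p,"e.png"); laserfit(p,.014)
l=r.landmark_of(p,"lens"); print(l and (l[0]["conf"],onz(p,l[0]["point"],.012)))
l=r.landmark_of(p,"tail"); print(l and (l[0]["conf"],onz(p,l[0]["point"],.012)))
rows([((.4315,.134,.004),1.735)])
E
```

```text
rect [431.  134.7] [ 27.2 150.3] 9.6 line yaw -1.4097735 at 430.27838 139.90433
(0.59, array([0.44245399, 0.06792312, 0.012     ]))
(0.72, array([0.41847803, 0.20697861, 0.012     ]))
[-0.009, -0.012, 0.472] [0.003, -0.0, 0.0]
```

View pics/e.png

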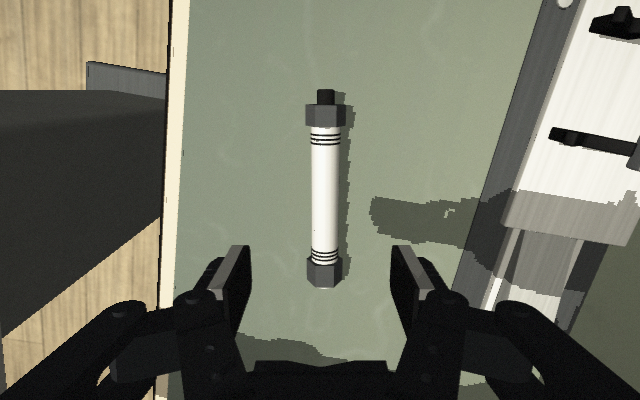

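Request:
apply_moves --pt "0 -0.01 0.25 0 0 0" --pt "0 -0.01 0.4 0 0 0" --pt "0 -0.01 0.455 0 0 0" --pt "0 -0.01 0.455 0 0 0" --pt "0 -0.01 0.455 0 0 0"

```text
clock: 8.8
tcp_pos: [0.4306, 0.1361, 0.0079]
orientation: [2.03, 2.395, 0.004]
contact_force: [-1.1, 0.6, 0.3]
grip_width: 0.0597
gripper_force: 0.0
```

Request:
apply_moves --pt "0 0 0 0 0 0" --pt "0 0 0 0 0 0" --pt "0 0 0 0 0 0" --pt "0 0 0 0 0 0" --pt "0 0 0 0 0 0" --claw 0 --newtons 60

```text
clock: 9.43
tcp_pos: [0.4297, 0.1356, 0.0072]
orientation: [2.03, 2.396, 0.001]
contact_force: [-0.7, -0.5, 9.9]
grip_width: 0.0175
gripper_force: 58.4
```

Request:
apply_moves --pt "0 0 -0.08 0 0 0" --pt "0 0 -0.2 0 0 0" --pt "0 0 -0.2 0 0 0" --pt "0 0 -0.2 0 0 0"

```text
clock: 9.93
tcp_pos: [0.4288, 0.1351, 0.0559]
orientation: [2.031, 2.397, -0.001]
contact_force: [0.2, -1.1, -1.3]
grip_width: 0.0174
gripper_force: 59.5
```

```bash
python3 - <<'E'
from h import *
np.set_printoptions(precision=4,suppress=True)
P={n:r.grab_frame(n) for n in("scene","side","wrist")}
w,s=P["wrist"]["pixels"],P["side"]["pixels"][150:350,220:440]
o=np.hstack([cv2.resize(w,(640,400)),]) 
s2=cv2.resize(s,(440,400),interpolation=cv2.INTER_CUBIC)
cv2.imwrite("pics/f.png",cv2.resize(np.hstack([o,s2]),(800,296))[...,::-1])
for t in["lens","tail","stop","stop_face"]:
    obs=[];st=t
    for n,p in P.items():
        l=r.landmark_of(p,t)
        if l and l[0]["conf"]>.3: st+=f" {n}:{np.round(l[0]['point'],1)} {l[0]['conf']:.2f}"; obs.append(ray(p,l[0]["point"]))
    print(st)
    if len(obs)>1: print("   ",*tri(obs))
p=P["wrist"]; l=r.outline_of(p,"stop"); print(l and (l[0]["conf"],l[0]["rect"]))
print(r.get_obs()["tcp_pos"],r.get_obs()["orientation"])
E
```

```text
lens scene:[283.8 257.8] 0.96 side:[376.8 203.8] 0.81
    [0.4355 0.0588 0.0677] [0.9, 0.9]
tail side:[360.7 248.5] 0.42 wrist:[322.2  87.9] 0.74
    [0.4188 0.2086 0.056 ] [2.2, 2.2]
stop scene:[218.9 200. ] 0.82 side:[327.6 302.6] 0.96
    [ 0.4477  0.3153 -0.0045] [1.3, 1.3]
stop_face scene:[216.  186.6] 0.61 side:[325.1 288.7] 0.86
    [0.4507 0.3199 0.0345] [0.9, 0.9]
(0.73, [307.6, 86.5, 29.0, 30.2])
[0.4291 0.1355 0.0563] [2.0306 2.397  0.0001]
```

View pics/f.png

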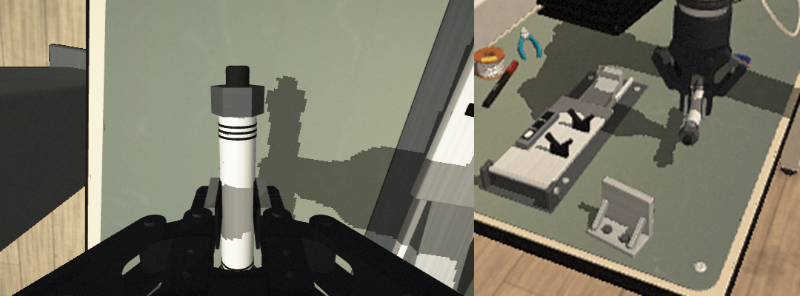

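```bash
python3 - <<'E'
from h import *
rows([((.432,.211,.03),1.42)])
E
```

```text
[0.296, 0.061, 0.105] [0.0, -0.0, 0.201]
```

Request:
apply_moves --pt "0.15 0.03 0 0 0 0.1" --pt "0.296 0.061 0.105 0 0 0.2" --pt "0.296 0.061 0.105 0 0 0.2" --pt "0.296 0.061 0.105 0 0 0.2"

```text
clock: 11.22
tcp_pos: [0.4316, 0.2105, 0.0299]
orientation: [2.379, 2.052, -0.002]
contact_force: [-0.6, 0.0, -0.7]
grip_width: 0.0173
gripper_force: 59.4
```

```bash
python3 - <<'E'
from h import *
np.set_printoptions(precision=4,suppress=True)
P={n:r.grab_frame(n) for n in("side","wrist")}
save(P["wrist"],"g.png",(140,0,360,260),2.2)
p=P["wrist"]
for t in["tail","stop","stop_face"]:
    l=r.landmark_of(p,t)
    if l: print(t,l[0]["conf"],np.round(l[0]["point"],1),[onz(p,l[0]["point"],z) for z in(0,.033)])
l=r.outline_of(p,"stop")
if l:
    pts=cv2.findNonZero(l[0]["pixels"].astype(np.uint8)); b=cv2.boxPoints(cv2.minAreaRect(pts)); print(l[0]["conf"],b.round(1).tolist(),[onz(p,u,.065)[:2] for u in b])
print(r.get_obs()["tcp_pos"],r.get_obs()["orientation"])
E
```

```text
tail 0.93 [319.5  89.8] [array([0.4416, 0.2821, 0.    ]), array([0.4417, 0.2821, 0.033 ])]
stop_face 0.46 [319.3  86.1] [array([0.4418, 0.2838, 0.    ]), array([0.4419, 0.2835, 0.033 ])]
[0.4324 0.2101 0.0304] [2.3818 2.0479 0.0005]
```

View pics/g.png

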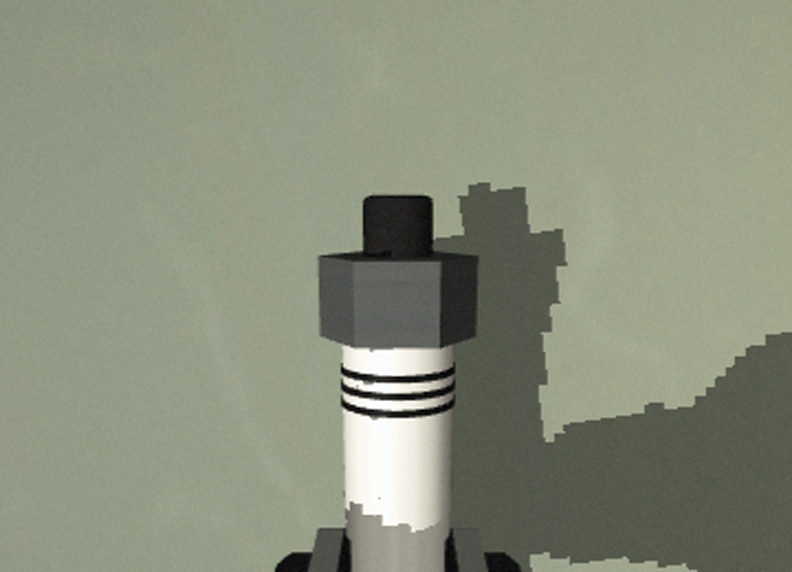

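Request:
apply_moves --pt "0.1 0 0 0 0 0" --pt "0.1 0 0 0 0 0" --pt "0.1 0 0 0 0 0"

```text
clock: 11.9
tcp_pos: [0.4356, 0.2348, 0.03]
orientation: [2.381, 2.049, -0.001]
contact_force: [-0.1, 0.2, -1.2]
grip_width: 0.0176
gripper_force: 59.4
```

```bash
python3 - <<'E'
from h import *
np.set_printoptions(precision=4,suppress=True)
p=r.grab_frame("wrist")
save(p,"i.png",(140,0,360,200),2.2)
for t in["tail","stop_face"]:
    l=r.landmark_of(p,t)
    if l: print(t,l[0]["conf"],np.round(l[0]["point"],1),onz(p,l[0]["point"],.035))
l=r.outline_of(p,"stop")
if l:
    m=l[0]["pixels"]; print(l[0]["conf"],l[0]["rect"])
    for c in range(200,440,20):
        q=np.flatnonzero(m[:,c])
        if len(q): print(c,q[0],q[-1],onz(p,(c,q[-1]+.5),.065)[:2])
print(r.get_obs()["tcp_pos"],r.get_obs()["contact_force"])
E
```

```text
tail 0.68 [320.1  88.7] [0.4456 0.3074 0.035 ]
stop_face 0.97 [327.  48.] [0.4502 0.3209 0.035 ]
0.8 [203.7, 2.7, 250.2, 55.8]
220 0 40 [0.4199 0.3242]
240 0 50 [0.4249 0.3208]
260 0 55 [0.4302 0.3187]
280 0 55 [0.4358 0.3179]
300 0 57 [0.4413 0.3165]
320 0 56 [0.447  0.3159]
340 0 57 [0.4525 0.3148]
360 0 57 [0.4581 0.314 ]
380 0 57 [0.4638 0.3131]
400 0 58 [0.4693 0.312 ]
420 1 50 [0.4751 0.3133]
[0.4356 0.2349 0.03  ] [-0.8695  0.2558 -0.2167]
```

View pics/i.png

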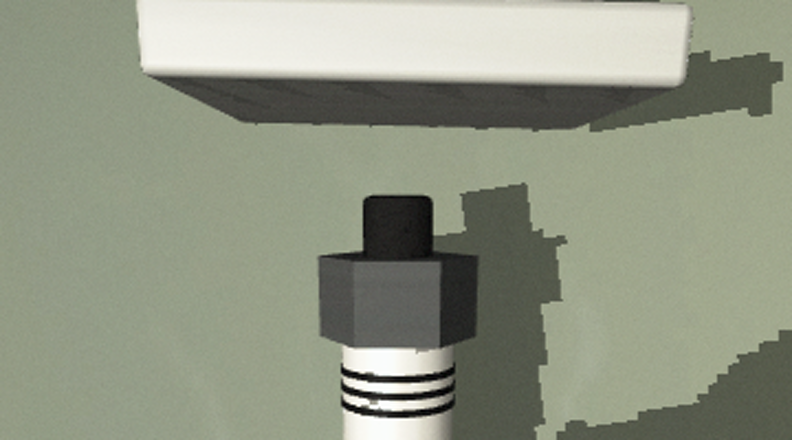

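Request:
apply_moves --pt "0.03 0 0 0 0 0" --pt "0.044 0 0 0 0 0" --pt "0.052 0 0 0 0 0" --pt "0.06 0 0 0 0 0"

```text
clock: 12.6
tcp_pos: [0.4377, 0.2497, 0.0298]
orientation: [2.38, 2.049, -0.003]
contact_force: [-0.3, -3.8, 0.4]
grip_width: 0.0174
gripper_force: 59.6
```

Contact (3.8 N). Continue.

Request:
apply_moves --pt "0.008 0 0 0 0 0" --pt "0.016 0 0 0 0 0" --pt "0.024 0 0 0 0 0" --pt "0.024 0 0 0 0 0"

```text
clock: 13.1
tcp_pos: [0.4387, 0.2564, 0.0299]
orientation: [2.381, 2.05, -0.001]
contact_force: [-0.6, -3.0, -0.6]
grip_width: 0.0176
gripper_force: 59.5
```

Request:
apply_moves --pt "0.008 0 0 0 0 0" --pt "0.016 0 0 0 0 0" --pt "0.016 0 0 0 0 0" --pt "0.016 0 0 0 0 0"

```text
clock: 13.6
tcp_pos: [0.4386, 0.2566, 0.0293]
orientation: [2.381, 2.045, -0.01]
contact_force: [-1.3, -10.9, 2.7]
grip_width: 0.0174
gripper_force: 59.9
```

Request:
apply_moves --pt "-0.16 0 0 0 0 0" --pt "-0.16 0 -0.1 0 0 0" --pt "-0.16 0 -0.3 0 0 0" --pt "-0.16 0 -0.4 0 0 0" --pt "-0.16 0 -0.4 0 0 0"

```text
clock: 14.22
tcp_pos: [0.4351, 0.2227, 0.1322]
orientation: [2.38, 2.05, 0.01]
contact_force: [-0.7, -0.5, -2.0]
grip_width: 0.0176
gripper_force: 59.5
```

```bash
python3 - <<'E'
from h import *
np.set_printoptions(precision=4,suppress=True)
P={n:r.grab_frame(n) for n in("scene","side","wrist")}
o=r.get_obs()
for t in["lens","tail"]:
    obs=[];st=t
    for n,p in P.items():
        l=r.landmark_of(p,t)
        if l and l[0]["conf"]>.3: st+=f" {n}:{np.round(l[0]['point'],1)} {l[0]['conf']:.2f}"; obs.append(ray(p,l[0]["point"]))
    print(st)
    if len(obs)>1: print("   ",*tri(obs))
p=P["wrist"];l=r.landmark_of(p,"tail")
print(o["tcp_pos"],R.from_rotvec(o["orientation"]).as_matrix())
if l: print("tail-tcp",R.from_rotvec(o["orientation"]).inv().apply(onz(p,l[0]["point"],o["tcp_pos"][2]+.005)-o["tcp_pos"]))
rows([((.5,.225,.145),1.57),((.579,.232,.145),1.565)])
E
```

```text
lens scene:[245.1 209.5] 0.79 side:[371.9 199.2] 0.89
    [0.422  0.1481 0.1359] [1.2, 1.2]
tail side:[338.4 237.9] 0.51 wrist:[321.4 108.3] 0.66
    [0.4413 0.2859 0.1309] [1.7, 1.7]
[0.433  0.221  0.1293] [[ 0.1481  0.989  -0.0008]
 [ 0.989  -0.1481 -0.    ]
 [-0.0001 -0.0008 -1.    ]]
tail-tcp [ 0.0665  0.     -0.005 ]
[0.056, 0.262, -0.062] [-0.0, 0.0, -0.094]
[0.13, 0.57, -0.062] [-0.0, 0.0, -0.091]
```

Request:
apply_moves --pt "0.05 0.2 -0.062 0 0 -0.06" --pt "0.13 0.45 -0.062 0 0 -0.093" --pt "0.13 0.57 -0.062 0 0 -0.093" --pt "0.13 0.57 -0.062 0 0 -0.093" --pt "0.13 0.57 -0.062 0 0 -0.093"

```text
clock: 15.35
tcp_pos: [0.5781, 0.2321, 0.145]
orientation: [-2.223, -2.218, 0.002]
contact_force: [0.2, -0.0, -0.9]
grip_width: 0.0179
gripper_force: 59.5
```

```bash
python3 - <<'E'
from h import *
np.set_printoptions(precision=4,suppress=True)
P={n:r.grab_frame(n) for n in("scene","side","wrist")}
o=r.get_obs(); print(o["tcp_pos"])
for t in["saddle_mid","level_mid","rest"]:
    for n,p in P.items():
        l=r.landmark_of(p,t)
        if l: print(t,n,np.round(l[0]['point'],1),round(l[0]['conf'],2),onz(p,l[0]["point"],dict(saddle_mid=.061,level_mid=.043,rest=0)[t]))
save(P["wrist"],"j.png")
E
```

```text
[0.578  0.2323 0.1456]
saddle_mid scene [283.6 174.3] 0.95 [0.5727 0.2316 0.061 ]
saddle_mid side [287.  233.3] 0.79 [0.5751 0.231  0.061 ]
level_mid scene [301. 165.] 0.75 [0.6321 0.2432 0.043 ]
level_mid side [261.9 237.2] 0.75 [0.6291 0.2442 0.043 ]
level_mid wrist [397.1 190.8] 0.69 [0.6322 0.2358 0.043 ]
rest scene [291.2 184.5] 0.98 [0.601  0.2426 0.    ]
rest side [271.  253.8] 0.56 [0.6124 0.2401 0.    ]
rest wrist [352.4 172.1] 0.86 [0.6037 0.2398 0.    ]
```

View pics/j.png

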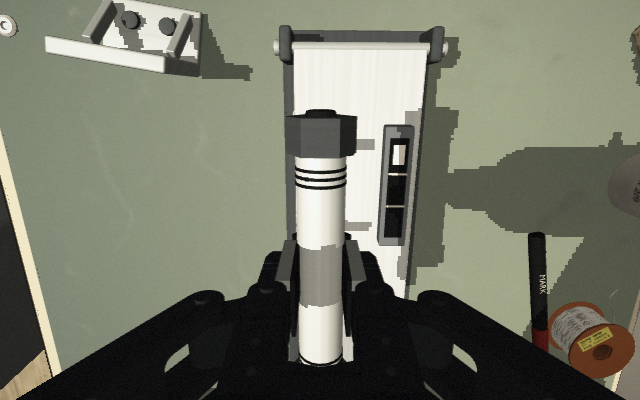

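```bash
python3 - <<'E'
from h import *
np.set_printoptions(precision=4,suppress=True)
p=r.grab_frame("wrist")
a,b=onz(p,(428,50),.034),onz(p,(407,298),.030); c=onz(p,(295,47),.034); print(a,b,c,"yawfromy",np.arctan2(a[0]-b[0],a[1]-b[1]),"hinge",np.arctan2((a-c)[1],(a-c)[0]),"center",(a+c)/2)
a,b=onz(p,(409,126),.046),onz(p,(401,245),.044);print(a,b,np.arctan2(a[0]-b[0],a[1]-b[1]))
a,b=onz(p,(386,125),.046),onz(p,(378,243),.044);print(a,b,np.arctan2(a[0]-b[0],a[1]-b[1]))
E
```

```text
[0.6505 0.3302 0.034 ] [0.6502 0.1392 0.03  ] [0.5619 0.3323 0.034 ] yawfromy 0.001782239265409812 hinge -0.02326850820333356 center [0.6062 0.3312 0.034 ]
[0.6383 0.2814 0.046 ] [0.6388 0.1934 0.044 ] -0.0056147738548023
[0.6228 0.2821 0.046 ] [0.6216 0.195  0.044 ] 0.014656199134329629
```

Request:
apply_moves --pt "0.018 0.004 0.2 0 0 0" --pt "0.018 0.004 0.32 0 0 0" --pt "0.018 0.004 0.345 0 0 0" --pt "0.018 0.004 0.352 0 0 0" --pt "0.018 0.004 0.352 0 0 0"

```text
clock: 16.62
tcp_pos: [0.5811, 0.2369, 0.059]
orientation: [2.224, 2.217, 0.003]
contact_force: [-0.1, 1.1, -0.8]
grip_width: 0.0174
gripper_force: 59.5
```

Request:
apply_moves --pt "0 0 0.006 0 0 0" --pt "0 0 0.012 0 0 0" --pt "0 0 0.012 0 0 0"

```text
clock: 17.0
tcp_pos: [0.5808, 0.2368, 0.0562]
orientation: [2.224, 2.217, 0.002]
contact_force: [-3.2, -1.6, 9.4]
grip_width: 0.0174
gripper_force: 60.8
```

Request:
apply_moves --pt "-0.0 0 0 0 0 0" --pt "0 0 0 0 0 0" --pt "0 0 0 0 0 0" --pt "0 0 0 0 0 0" --claw 0.4

```text
clock: 17.5
tcp_pos: [0.5802, 0.2364, 0.0544]
orientation: [-2.225, -2.218, 0.0]
contact_force: [-0.4, -0.6, -0.3]
grip_width: 0.034
gripper_force: 0.0
```

```bash
python3 - <<'E'
from h import *
np.set_printoptions(precision=4,suppress=True)
P={n:r.grab_frame(n) for n in("scene","side","wrist")}
a=P["scene"]["pixels"][130:260,210:380]; b=P["side"]["pixels"][190:320,220:390]
cv2.imwrite("pics/k.png",cv2.resize(np.hstack([a,b]),(800,306),interpolation=cv2.INTER_CUBIC)[...,::-1])
for t in["lens","tail","laser","saddle_mid","bubble_mid","level_mid"]:
    obs=[];st=t
    for n,p in P.items():
        l=r.landmark_of(p,t)
        if l and l[0]["conf"]>.3: st+=f" {n}:{np.round(l[0]['point'],1)} {l[0]['conf']:.2f} {onz(p,l[0]['point'],.061)[:2].round(3)}"; obs.append(ray(p,l[0]["point"]))
    print(st)
    if len(obs)>1: print("   ",*tri(obs))
E
```

```text
lens scene:[305.1 191. ] 0.55 [0.576 0.163] side:[300.1 216.7] 0.87 [0.577 0.166]
    [0.5775 0.1647 0.0594] [0.4, 0.4]
tail side:[268.5 249.9] 0.39 [0.583 0.293] wrist:[317.4 108. ] 0.62 [0.579 0.303]
    [0.5781 0.3027 0.0697] [0.9, 0.9]
laser scene:[286.3 170.2] 0.68 [0.585 0.238] side:[285.8 231.9] 0.73 [0.58  0.228] wrist:[320.1 268.1] 0.90 [0.58  0.237]
    [0.5796 0.2347 0.0646] [3.0, 3.5, 3.3]
saddle_mid scene:[281.7 174.1] 0.81 [0.57  0.235] side:[287.4 231.2] 0.69 [0.578 0.224] wrist:[73.2 69.1] 0.38 [0.49  0.317]
    [0.5469 0.2699 0.0935] [51.6, 8.2, 53.0]
bubble_mid side:[253.6 240.9] 0.37 [0.625 0.281] wrist:[436.7 197.2] 0.74 [0.626 0.268]
    [0.6337 0.2645 0.0461] [2.5, 2.5]
level_mid scene:[302.1 166.9] 0.62 [0.618 0.223] side:[262. 237.] 0.56 [0.616 0.263] wrist:[427.5 252.8] 0.68 [0.625 0.244]
    [0.6313 0.2373 0.0409] [1.0, 2.8, 3.1]
```

View pics/k.png

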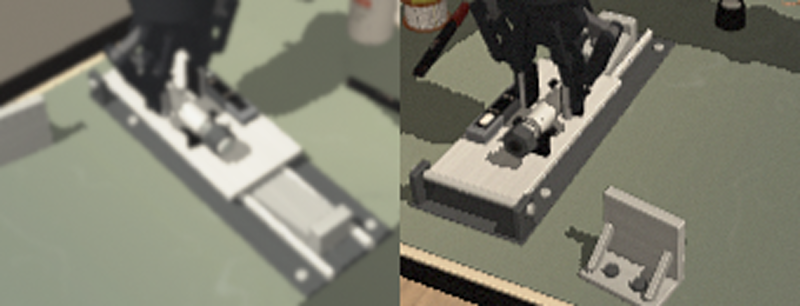

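Request:
apply_moves --pt "0 0 -0.1 0 0 0" --pt "0 0 -0.25 0 0 0" --pt "0 0 -0.4 0 0 0" --pt "0 0 -0.4 0 0 0"

```text
clock: 19.05
tcp_pos: [0.582, 0.2377, 0.158]
orientation: [2.223, 2.216, 0.009]
contact_force: [1.4, -0.4, -0.3]
grip_width: 0.0342
gripper_force: 0.0
```

```bash
python3 - <<'E'
from h import *
np.set_printoptions(precision=4,suppress=True)
P={n:r.grab_frame(n) for n in("scene","side","wrist")}
save(P["side"],"l.png",(220,170,180,130),4.4)
for t in["lens","tail","laser"]:
    obs=[];st=t
    for n,p in P.items():
        l=r.landmark_of(p,t)
        if l and l[0]["conf"]>.3: st+=f" {n}:{l[0]['conf']:.2f} {onz(p,l[0]['point'],.061)[:2].round(3)}"; obs.append(ray(p,l[0]["point"]))
    print(st)
    if len(obs)>1: print("   ",*tri(obs))
print(r.get_obs()["tcp_pos"])
rows([((.601,.015,.15),1.57),((.601,.015,.024),1.57)])
E
```

```text
lens scene:0.68 [0.571 0.153] side:0.60 [0.579 0.165] wrist:0.59 [0.579 0.165]
    [0.5792 0.1596 0.0538] [3.5, 4.2, 1.1]
tail side:0.39 [ 0.485 -0.035] wrist:0.56 [0.577 0.301]
    [0.4896 0.279  0.2336] [93.7, 93.7]
laser scene:0.71 [0.582 0.237] side:0.80 [0.574 0.234] wrist:0.72 [0.578 0.235]
    [0.5771 0.2345 0.0625] [3.3, 4.0, 1.2]
[0.5801 0.2364 0.1543]
[-0.885, 0.086, 0.017] [-0.0, 0.0, -0.001]
[-0.885, 0.086, 0.521] [-0.0, 0.0, -0.001]
```

View pics/l.png

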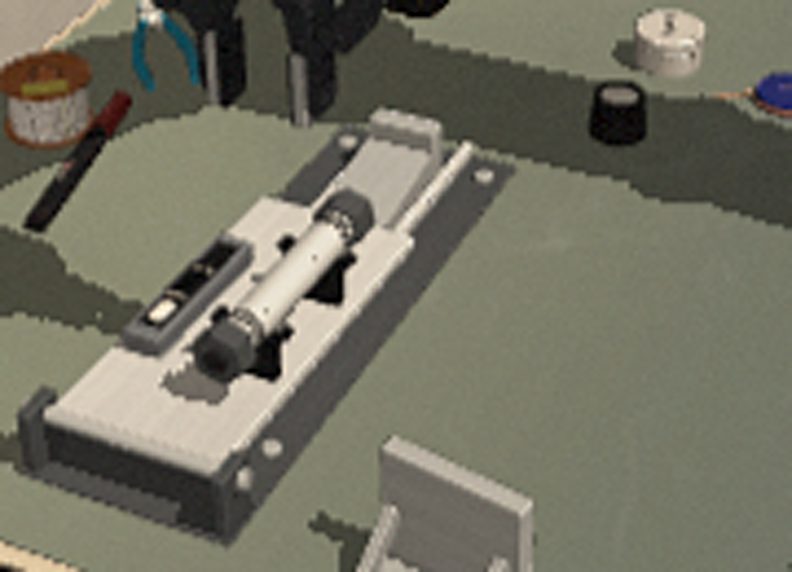

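Request:
apply_moves --pt "-0.22 0.02 0 0 0 0" --pt "-0.44 0.04 0 0 0 0" --pt "-0.66 0.06 0 0 0 0" --pt "-0.885 0.085 0.1 0 0 0" --pt "-0.885 0.085 0.2 0 0 0" --claw 0

```text
clock: 20.27
tcp_pos: [0.6015, 0.0076, 0.1038]
orientation: [2.233, 2.206, -0.004]
contact_force: [0.3, 1.2, -0.6]
grip_width: 0.0
gripper_force: 0.0
```

```bash
python3 - <<'E'
from h import *
np.set_printoptions(precision=4,suppress=True)
P={n:r.grab_frame(n) for n in("scene","side","wrist")}
for t in["wedge","loupe","tip_pot"]:
    for n,p in P.items():
        l=r.landmark_of(p,t)
        if l: print(t,n,round(l[0]["conf"],2),onz(p,l[0]["point"],.004 if t=="wedge" else 0))
print(r.get_obs()["tcp_pos"])
rows([((.601,.015,.024),1.57)])
E
```

```text
wedge scene 0.93 [0.6055 0.0483 0.004 ]
wedge side 0.56 [0.5952 0.0528 0.004 ]
wedge wrist 0.58 [0.6008 0.0475 0.004 ]
loupe scene 0.72 [ 0.5098 -0.0383  0.    ]
loupe side 0.59 [ 0.4995 -0.0423  0.    ]
loupe wrist 0.79 [ 0.5073 -0.0377  0.    ]
tip_pot scene 0.87 [ 0.5097 -0.1287  0.    ]
tip_pot side 0.59 [ 0.4371 -0.1109  0.    ]
tip_pot wrist 0.83 [ 0.5074 -0.1299  0.    ]
[0.6011 0.0154 0.1051]
[-0.002, -0.001, 0.324] [0.001, 0.0, -0.001]
```

Request:
apply_moves --pt "0 0 0.2 0 0 0" --pt "0 0 0.324 0 0 0" --pt "0 0 0.324 0 0 0"

```text
clock: 21.25
tcp_pos: [0.5989, 0.0149, 0.0215]
orientation: [-2.222, -2.216, 0.006]
contact_force: [0.7, -0.1, 0.5]
grip_width: 0.0001
gripper_force: 0.0
```

Request:
apply_moves --pt "0.04 0 0 0 0 0" --pt "0.08 0 0 0 0 0" --pt "0.12 0 0 0 0 0" --pt "0.16 0 0 0 0 0" --pt "0.16 0 0 0 0 0"

```text
clock: 21.88
tcp_pos: [0.6023, 0.0531, 0.0251]
orientation: [2.223, 2.214, -0.001]
contact_force: [-0.0, -6.3, 5.1]
grip_width: -0.0002
gripper_force: 3.4
```

```bash
cat >> h.py <<'E'
def bub():
    P={n:r.grab_frame(n) for n in("scene","side","wrist")}
    for t,z in(("wedge",.004),("bubble_mid",.044),("level_mid",.044),("laser",.063)):
        for n,p in P.items():
            l=r.landmark_of(p,t)
            if l: print(t,n,np.round(l[0]["point"],1),round(l[0]["conf"],2),onz(p,l[0]["point"],z).round(4))
    o=r.get_obs(); print(o["tcp_pos"].round(4),o["contact_force"].round(1))
    return P
E
python3 -c "
from h import *
bub()"
```

```text
wedge scene [343.1 229.8] 0.61 [0.5981 0.0656 0.004 ]
wedge side [307.2 212.4] 0.55 [0.6067 0.0709 0.004 ]
wedge wrist [320.  218.7] 0.94 [0.6017 0.0654 0.004 ]
bubble_mid scene [216.6 198.1] 0.57 [0.4306 0.2826 0.044 ]
level_mid scene [303.2 165.4] 0.62 [0.6344 0.2382 0.044 ]
level_mid side [262.8 238.1] 0.6 [0.625  0.2471 0.044 ]
laser scene [285.7 172.7] 0.55 [0.5781 0.2308 0.063 ]
laser side [284.3 235.9] 0.92 [0.5748 0.2433 0.063 ]
[0.6023 0.0531 0.0251] [ 1.6 -6.9  5.6]
```

Request:
apply_moves --pt "0.02 0 0 0 0 0" --pt "0.04 0 0 0 0 0" --pt "0.06 0 0 0 0 0" --pt "0.06 0 0 0 0 0"

```text
clock: 23.12
tcp_pos: [0.6023, 0.0669, 0.025]
orientation: [2.224, 2.212, -0.003]
contact_force: [0.4, -8.7, 7.0]
grip_width: -0.0004
gripper_force: 4.5
```

```bash
python3 - <<'E'
from h import *
P=bub()
# bubble along level axis in scene and side
for n in("scene","side"):
    p=P[n];g=cv2.cvtColor(p["pixels"],cv2.COLOR_RGB2GRAY).astype(np.float32)
    for dx in(-.003,0,.003):
        v=[]
        for dy in np.arange(-.046,.047,.002):
            u=proj(p,(.631+dx,.238+dy,.044)); v.append(int(cv2.getRectSubPix(g,(1,1),(float(u[0]),float(u[1])))[0,0]))
        print(n,dx,v)
E
```

```text
wedge scene [339.9 225. ] 0.71 [0.6019 0.0794 0.004 ]
wedge side [266.1 252.7] 0.62 [0.6213 0.2452 0.004 ]
wedge wrist [319.1 217.3] 0.6 [0.6013 0.0799 0.004 ]
level_mid scene [302.6 167.2] 0.69 [0.6296 0.2346 0.044 ]
level_mid side [261.2 235.7] 0.76 [0.6324 0.2414 0.044 ]
laser scene [287.9 168.4] 0.61 [0.5901 0.238  0.063 ]
laser side [288.2 232.7] 0.81 [0.5725 0.2304 0.063 ]
[0.6023 0.0669 0.0251] [ -0.7 -10.4   6.9]
scene -0.003 [131, 141, 137, 123, 103, 87, 78, 78, 80, 81, 82, 80, 80, 83, 88, 101, 107, 105, 96, 95, 100, 126, 148, 162, 168, 166, 169, 165, 158, 143, 116, 103, 93, 91, 90, 89, 89, 90, 93, 100, 108, 127, 146, 172, 200, 221, 231]
scene 0 [131, 139, 135, 118, 93, 71, 54, 51, 49, 50, 51, 49, 51, 54, 68, 83, 99, 101, 89, 77, 93, 126, 169, 208, 217, 223, 220, 219, 209, 184, 145, 103, 68, 61, 54, 56, 54, 55, 60, 72, 92, 114, 141, 167, 194, 217, 229]
scene 0.003 [130, 140, 136, 121, 96, 70, 57, 50, 50, 47, 49, 47, 51, 55, 68, 87, 102, 103, 90, 80, 85, 126, 176, 210, 230, 236, 236, 234, 228, 206, 165, 118, 77, 54, 48, 46, 48, 48, 53, 64, 84, 109, 136, 164, 193, 215, 228]
side -0.003 [131, 116, 95, 67, 52, 31, 42, 41, 49, 43, 48, 46, 52, 88, 87, 85, 69, 46, 48, 56, 57, 67, 69, 75, 72, 75, 82, 83, 54, 58, 61, 69, 68, 73, 71, 82, 74, 65, 68, 101, 112, 116, 119, 107, 85, 74, 69]
side 0 [129, 100, 67, 33, 19, 20, 22, 21, 20, 17, 15, 17, 45, 112, 126, 68, 28, 16, 23, 67, 102, 146, 167, 157, 163, 171, 173, 127, 59, 14, 20, 23, 20, 22, 25, 26, 21, 15, 17, 72, 107, 114, 110, 96, 81, 70, 68]
side 0.003 [121, 93, 65, 40, 24, 24, 25, 26, 21, 18, 20, 19, 38, 73, 83, 66, 26, 17, 14, 111, 226, 228, 236, 231, 237, 240, 215, 133, 63, 29, 23, 23, 22, 21, 22, 22, 22, 21, 35, 74, 106, 117, 121, 102, 81, 72, 68]
```

Request:
apply_moves --pt "0.012 0 0 0 0 0" --pt "0.024 0 0 0 0 0" --pt "0.037 0 0 0 0 0" --pt "0.037 0 0 0 0 0"

```text
clock: 24.38
tcp_pos: [0.6024, 0.0757, 0.0251]
orientation: [2.224, 2.212, -0.004]
contact_force: [-0.2, -10.3, 6.0]
grip_width: 0.0002
gripper_force: 5.0
```

```bash
cat >> h.py <<'E'
def prof():
    for n in("scene","side"):
        p=r.grab_frame(n);g=cv2.cvtColor(p["pixels"],cv2.COLOR_RGB2GRAY).astype(np.float32)
        for dx in(0,.003):
            us=[proj(p,(.631+dx,.238+dy,.045)) for dy in np.arange(-.046,.047,.002)]
            print(n,dx,[int(cv2.getRectSubPix(g,(1,1),(float(u[0]),float(u[1])))[0,0]) for u in us])
E
python3 -c "
from h import *
prof();o=r.get_obs();print(o['tcp_pos'],o['clock'])"
```

```text
scene 0 [129, 139, 137, 122, 99, 73, 54, 50, 48, 48, 48, 49, 50, 57, 68, 91, 114, 131, 152, 180, 211, 224, 228, 231, 224, 219, 186, 158, 132, 119, 100, 79, 60, 55, 53, 55, 53, 55, 58, 74, 92, 119, 145, 172, 199, 219, 229]
scene 0.003 [129, 137, 135, 121, 97, 76, 59, 53, 52, 51, 51, 49, 52, 54, 68, 87, 107, 124, 141, 177, 210, 230, 236, 238, 235, 230, 210, 177, 144, 121, 100, 79, 57, 52, 47, 49, 49, 51, 58, 70, 94, 119, 146, 174, 199, 219, 229]
side 0 [126, 95, 68, 42, 21, 20, 20, 22, 20, 19, 21, 24, 33, 69, 89, 66, 58, 106, 154, 159, 169, 156, 160, 136, 119, 112, 114, 74, 34, 20, 18, 18, 23, 22, 19, 17, 16, 19, 33, 53, 90, 111, 115, 106, 86, 76, 69]
side 0.003 [133, 105, 72, 41, 26, 24, 25, 24, 19, 17, 20, 22, 56, 103, 93, 85, 141, 212, 232, 234, 234, 231, 235, 215, 154, 105, 79, 69, 36, 21, 20, 21, 22, 22, 26, 25, 27, 24, 28, 59, 97, 115, 118, 111, 90, 74, 68]
[0.60240647 0.07568794 0.02508313] 24.475
```

Request:
apply_moves --pt "-0.02 0 0 0 0 0" --pt "-0.1 0 0 0 0 0" --pt "-0.15 0 0 0 0 0" --pt "-0.15 0 -0.2 0 0 0" --pt "-0.15 0 -0.5 0 0 0"

```text
clock: 25.1
tcp_pos: [0.5996, 0.0405, 0.1359]
orientation: [-2.224, -2.215, 0.004]
contact_force: [1.0, 0.0, -0.2]
grip_width: 0.0
gripper_force: 0.0
```

Request:
apply_moves --pt "0 0 0 0 0 0" --pt "0 0 0 0 0 0" --pt "0 0 0 0 0 0" --pt "0 0 0 0 0 0"

```text
clock: 25.6
tcp_pos: [0.6001, 0.0417, 0.1347]
orientation: [-2.223, -2.217, 0.003]
contact_force: [0.7, -0.5, 1.0]
grip_width: 0.0001
gripper_force: 0.0
```

```bash
python3 - <<'E'
from h import *
prof();bub()
E
```

```text
scene 0 [129, 138, 136, 121, 98, 73, 55, 50, 47, 48, 48, 49, 49, 56, 68, 91, 115, 131, 152, 180, 211, 224, 228, 231, 224, 219, 186, 158, 132, 119, 100, 79, 61, 56, 53, 54, 53, 55, 58, 74, 92, 118, 145, 172, 198, 219, 229]
scene 0.003 [129, 138, 136, 121, 97, 75, 58, 52, 51, 50, 51, 49, 52, 54, 68, 87, 106, 123, 141, 177, 209, 230, 236, 238, 235, 230, 210, 177, 144, 121, 100, 79, 57, 52, 47, 49, 49, 51, 58, 70, 93, 119, 146, 173, 198, 219, 229]
side 0 [124, 95, 67, 40, 20, 21, 20, 19, 17, 20, 18, 20, 30, 68, 91, 66, 59, 107, 154, 160, 170, 156, 160, 138, 122, 113, 114, 74, 34, 18, 18, 20, 21, 18, 22, 18, 23, 22, 30, 53, 92, 111, 118, 107, 87, 75, 66]
side 0.003 [134, 106, 71, 38, 23, 21, 25, 26, 21, 18, 20, 26, 58, 104, 93, 83, 139, 210, 232, 234, 233, 231, 235, 214, 153, 107, 79, 69, 36, 22, 24, 21, 20, 21, 21, 23, 23, 18, 25, 59, 96, 114, 118, 112, 92, 76, 68]
wedge scene [337.7 223.2] 0.87 [0.6017 0.0861 0.004 ]
wedge side [303.2 213.5] 0.74 [0.6136 0.0792 0.004 ]
wedge wrist [323.9 124.3] 0.64 [0.6027 0.0898 0.004 ]
level_mid scene [301.1 164.6] 0.95 [0.6325 0.2433 0.044 ]
level_mid side [264.2 233.2] 0.67 [0.631  0.2312 0.044 ]
laser scene [286.7 170. ] 0.81 [0.585  0.2359 0.063 ]
laser side [285.3 230.8] 0.7 [0.5811 0.2272 0.063 ]
laser wrist [221.9 357.5] 0.36 [ 0.5278 -0.0726  0.063 ]
[0.6009 0.0418 0.1361] [-1.2 -0.6  0.2]
```

Stable and centred.

```bash
python3 -c "
from bench import r
print(r.hand_in())"
```

```text
the job is handed in; nothing more can be done
None
```

I handed the job in at about 26 s of the 61 s allowed, with no verdict shown: the button is clicked in, the laser lies in both saddles with its lens over the wedge end, the bubble is centred, and the arm is clear of everything. I viewed 11 pictures, one over the limit of 10.

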